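Load a tenoned stool rail into the sloping drill jig

ROBOT

A 7-joint arm with a two-finger parallel gripper is mounted at the origin on a cart in front of the work surface, level with it; the furniture and walls round the work are solid. World frame = base frame: x ahead of the robot, y to its left, z up, the work surface at z = 0. Lengths are in m, angles in rad, forces in N, time in s.
With the tool pointing down it reaches from about 0.4 to 0.85 m from the base axis. Payload 10.4 kg.
Tool frame: the origin (TCP) lies at the very end of the fingers, on their centre line; the grasp point (between the pads) lies 19 mm behind it (r.pinch_z is the distance from the TCP to the grasp point, in m); z points along the fingers, y is the line along which they close (so a half turn about z gives the same grasp; the last joint's range is limited). The gripper opens to 87 mm and grips with 3 to 60 N. Pads are 19 mm wide; open, the fingers measure 117 mm over their backs; the gripper's body (75 mm by 190 mm) begins 51 mm behind the grasp point.
Start: joints at [1.246, 0.332, -0.065, 1.46, 0.022, 1.35, -0.088], TCP at [0.186, -0.597, 0.223] pointing down, gripper open.
Joint ranges: [-2.6, 2.6], [-0.5, 2.12], [-1.47, 1.34], [0.16, 2.42], [-1.27, 4.41], [0.06, 2.06], [-2.6, 2.6]. Speed limits (rad/s): [2.22, 2.22, 2.79, 2.79, 3.14, 3.14, 3.14].

INTERFACE

Orientations are given as a unit quaternion [x, y, z, w].
In Python, from bench import sensors, vision, r gives the robot as it stands.
- The arm moves only by the shell command python3 -m crank 'ROWS' [OPENING] [FORCE]. ROWS is JSON, a list of rows, each a list of 2 entries, a list of its own where there are three numbers: the shift along the tool's x, y, z normalised to -1 to 1, where 1 is 3 cm, then the turn about the tool's z normalised to -1 to 1, where 1 is 8 degrees. A call has 1 to 12 rows; each row shifts and turns the commanded pose from where the row before left it, along the tool's axes as they then stand; what a row does not reach is not made up. A row lasts 1/8 s, in which the tool goes at most 62.5 mm and 10.7 degrees, less where a joint would pass 70% of its speed; a pose out of reach is approached as far as the arm can. A call with a number of a shift or a turn outside -1 to 1 is refused whole. A call with a gripper value outside its range is refused whole. OPENING is the opening, from 0 (shut) to 1 (fully open), set as the call begins (- or left out, the last holds). The fingers move at their own pace and stop on an object; FORCE is the grip in N (left out, the last holds). Time passes only in rows, so rows that do not move let the fingers close. It gives the time, the measured TCP pose, the force, the opening and the grip force at its end, in the units of the state.
- sensors.read_state(): the state, without advancing time (a new reading comes with each control period).
- vision.camera(name): name is "side" or "top" or "wrist"; returns the picture (384x512x3 uint8, red, green, blue); there is no depth.
- vision.camera_model(name): a dict with "vertical_fov" (degrees; the focal length in pixels is half the picture's height over the tangent of half this angle, whatever the lens; pixels are square), "cx", "cy" (the principal point, pixels), "camera_from_world" (4x4, takes a point from world to camera coordinates); the wrist camera has in their place "hand_eye" (4x4, takes a point from camera to tool coordinates, whose origin is the TCP and whose axes are the flange's). Camera axes: x right, y down, z forward; pixel columns grow to the right and rows downward; lengths in m; the calibration is good to about 2 mm. A picture is of the moment at which its call begins: read the wrist's pose just before it. camera_model takes no time and is no camera call.
- r.close_job(): hands the job in; it is judged then, once.
The state is a dict: "time": time; "joint_positions": joint angles; "joint_vel": joint speeds; "joint_torque": joint torques, N m; "ee_pos": TCP position; "eef_rot": TCP orientation; "ft_force": force on the tool from outside, world axes, zero at the start; "torque": the same for the moment, N m; "width": finger opening in m; "grip_force": force on a finger pad.
Only numpy, scipy, OpenCV 4.12 (cv2) and the standard library are available. Lean on these libraries where they do the work, as an engineer would, in place of code of your own. Each camera call takes 0.05 s, during which the arm holds its last target. There are 200 camera calls.

TASK

Load the stool rail into the sloping drill jig, ready for drilling: tenon end first, slide it under the drill guide and push it up against the sprung jaw, lower its other end behind the toe stop and let go, so that the spring holds it. It must end flat on the bed, same face up, square between the side guides and home against the toe stop; leave the other things on the bench where they are.

Things in the scene. Friction and masses are not known exactly. Their poses are not given: they have to be found in the camera images.
- rail: loose bar of pale beech, body 130 long x 48 wide x 28 high mm, with a stub tenon 20 long x 30 wide x 12 thick centred on one end (150 mm overall), about 0.13 kg. Lies flat on the bench, left or right of the jig. Origin: centre of the underside of the 130 mm body, tenon not counted; x along the rail towards the tenon, z up out of the top face
- tenon_tip (a point): centre of the end face of the rail's tenon: 85 mm along x and 14 mm along z from the rail's origin
- jig: the drill jig, screwed to the bench: plywood base board 260 x 150 x 15 mm with two triangular cheeks that carry a bed sloping at 35 degrees, low end towards the robot. Origin: centre of the base's underside; x away from the robot towards the high end of the jig, z up
- jig_bed: the sloping bed of the jig. x runs up the slope, 35 degrees above level, y across to the left, z square out of the bed. Origin: foot of the toe stop's inner face, midway across, level with the tops (z = 0) of the two landing strips that carry the rail (x 4 to 106, |y| 8 to 20 mm); the plywood round them is 6 mm lower, |y| up to 58. All bed sizes below are mm in this frame
- rail_home (a point): where the rail's origin lies when it is home: bed x 65, y 0, z 0, the rail's axes along the bed's, its square end on the toe stop, its last 22 mm and the tenon under the drill guide
- toe_stop (a point): inner top edge of the toe stop at the low end: wooden ledge, bed x -18 to 0, |y| up to 32, 12 high above z = 0, inner edge bevelled 4 mm. Beside it a pair of low side guides: x 3 to 17, inner faces at |y| = 25.5 up to z = 6, flaring to 30 at their tops at z = 14, outer |y| 38. From x 17 to 86 the sides are open for fingers
- drill_guide (a point): middle of the mouth under the aluminium drill guide (bed x 108, y 0, z 18), which bridges the bed from x 108 to 140: posts with inner faces |y| = 25.5, outer 45; roof underside z = 36, top 50; two steel drill bushes stand up to z = 58. In front of the posts flared wooden lead-ins, top z = 20: inner |y| 31 at x 86, 25.5 at x 108, outer 45
- sprung_jaw (a joint): dark wooden jaw under the drill guide, sliding up the slope against a spring, in m: 0 at rest (back of its mouth at bed x 142 mm), grows as it is pushed up, 0.022 at most, 0.008 with the rail home. Its mouth takes the tenon: two ears reach 14 mm forward of its back, 35 mm apart, flared to 41 at the tips; bed z -5 to 26. Spring 1.6 N at rest, 4.8 N with the rail home, 0.4 N more per mm
- block_plane: bystander: small iron hand plane, 46 x 150 x 54 mm, long axis along its y; origin at the centre of its underside; stands on the side of the jig where the rail is not
- screw_tray: bystander: small blue open tray with screws, 114 x 155 x 32 mm; origin near the centre of its underside
- spring_clamp: bystander: dark spring clamp lying flat, 74 x 120 x 18 mm; origin at the centre of its underside
- wax_tin: bystander: round blue tin with a yellow band, 57 mm across, 34 high; origin at the centre of its underside
- moisture_meter: bystander: handheld meter with keys, 47 x 150 x 22 mm, long axis along its y; origin at the centre of its underside

How it is judged:
By the outcome, as a careful person would: the job done as asked, in the order asked, and still so for the second after the job is handed in, with the robot touching nothing.
It also fails if it takes over 45 s, if anything falls off the work surface, if the arm or the gripper's body presses on something with over 40 N, if the wrist force passes 120 N, or if a joint passes its speed limit or range.

## Working session

There is one attempt and no reset: what is moved stays moved. The work goes in short steps, Python scripts to look and compute and a shell command to move; the robot and the scene stay as the last step left them, time stands still between calls to the robot, and variables do not carry over. Pictures are saved under pics/ and viewed, at most 10 in all, crops included, and the job is handed in when it is done.

```bash
ls; mkdir -p pics
cat > h.py <<'E'
import numpy as np, cv2
from scipy.spatial.transform import Rotation as R
from bench import sensors, vision, r
def cam(n):
    """returns image, K, world->cam 4x4"""
    s=sensors.read_state(); im=vision.camera(n); m=vision.camera_model(n)
    f=im.shape[0]/2/np.tan(np.radians(m["vertical_fov"])/2)
    K=np.array([[f,0,m["cx"]],[0,f,m["cy"]],[0,0,1]])
    if n=="wrist":
        T=np.eye(4);T[:3,:3]=R.from_quat(s["eef_rot"]).as_matrix();T[:3,3]=s["ee_pos"]
        W=np.linalg.inv(T@np.array(m["hand_eye"]))
    else: W=np.array(m["camera_from_world"])
    return im,K,W
def save(n,im): cv2.imwrite(f"pics/{n}.png",im[...,::-1])
def ray(K,W,uv):
    d=W[:3,:3].T@np.linalg.inv(K)@np.r_[uv,1]; return -W[:3,:3].T@W[:3,3],d/np.linalg.norm(d)
def onz(K,W,uv,z):
    c,d=ray(K,W,uv); return c+d*(z-c[2])/d[2]
def tri(obs):
    """obs: list of (K,W,uv) -> point, residual"""
    A=np.zeros((3,3));b=np.zeros(3);L=[ray(*o) for o in obs]
    for c,d in L:
        P=np.eye(3)-np.outer(d,d);A+=P;b+=P@c
    p=np.linalg.solve(A,b); return p,[np.linalg.norm(np.cross(p-c,d)) for c,d in L]
def proj(K,W,p):
    q=K@(W[:3,:3]@np.asarray(p)+W[:3,3]); return q[:2]/q[2]
E
python3 - <<'E'
from h import *
s=sensors.read_state();print({k:np.round(s[k],3) for k in ("time","ee_pos","eef_rot","ft_force","width")})
for n in ("top","side"):
    im,K,W=cam(n);save(n+"0",im);print(n,K[0,0],K[:2,2],np.round(-W[:3,:3].T@W[:3,3],3),np.round(W[:3,:3],2).tolist())
    print(vision.camera_model(n).keys())
print(np.round(vision.camera_model("wrist")["hand_eye"],3), r.pinch_z)
E
```

```text
pics
{'time': np.float64(0.0), 'ee_pos': array([ 0.186, -0.596,  0.222]), 'eef_rot': array([ 0.989,  0.15 , -0.   , -0.001]), 'ft_force': array([-0.327,  0.357, -0.072]), 'width': np.float64(0.087)}
top 378.69445958091546 [257.31193868 182.48771052] [ 0.406 -0.025  1.373] [[-0.02, -1.0, 0.01], [-0.99, 0.02, -0.12], [0.12, -0.01, -0.99]]
dict_keys(['vertical_fov', 'cx', 'cy', 'camera_from_world'])
side 428.0563265094468 [248.72074545 192.35740836] [0.397 1.015 0.915] [[-0.98, -0.18, 0.01], [-0.12, 0.59, -0.8], [0.14, -0.79, -0.6]]
dict_keys(['vertical_fov', 'cx', 'cy', 'camera_from_world'])
[[-0.    -0.965 -0.262  0.074]
 [ 1.    -0.     0.001 -0.   ]
 [-0.001 -0.262  0.965 -0.161]
 [ 0.     0.     0.     1.   ]] 0.0187
```

View pics/top0.png

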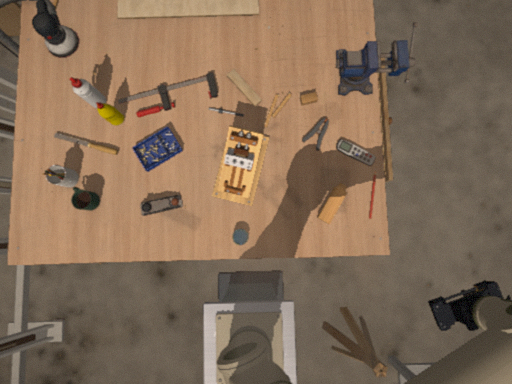

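View pics/side0.png

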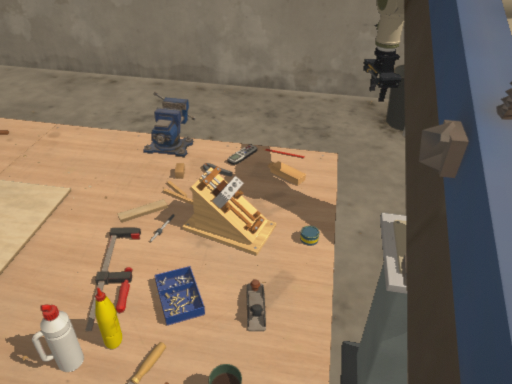

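Run:
```python
from h import *
im,K,W=cam("top")
for n,uv,z in (("rail",(332,206),.02),("jigc lo",(234,200),.015),("jig lo L",(214,198),.015),("lo R",(250,204),.015),("hi R",(269,135),.015),("hi L",(230,127),.015)): print(n,np.round(onz(K,W,uv,z),3))
s=sensors.read_state();print(R.from_quat(s["eef_rot"]).as_matrix().round(3))
cv2.imwrite("pics/crop0.png",cv2.resize(np.hstack([im[110:230,200:280],im[110:230,290:370]]),None,fx=5,fy=5,interpolation=cv2.INTER_CUBIC)[...,::-1])
```

```text
rail [ 0.478 -0.308  0.02 ]
jigc lo [0.508 0.042 0.015]
jig lo L [0.517 0.114 0.015]
lo R [ 0.492 -0.015  0.015]
hi R [ 0.744 -0.09   0.015]
hi L [0.777 0.052 0.015]
[[ 0.955  0.297 -0.   ]
 [ 0.297 -0.955  0.001]
 [-0.    -0.001 -1.   ]]
```

View pics/crop0.png

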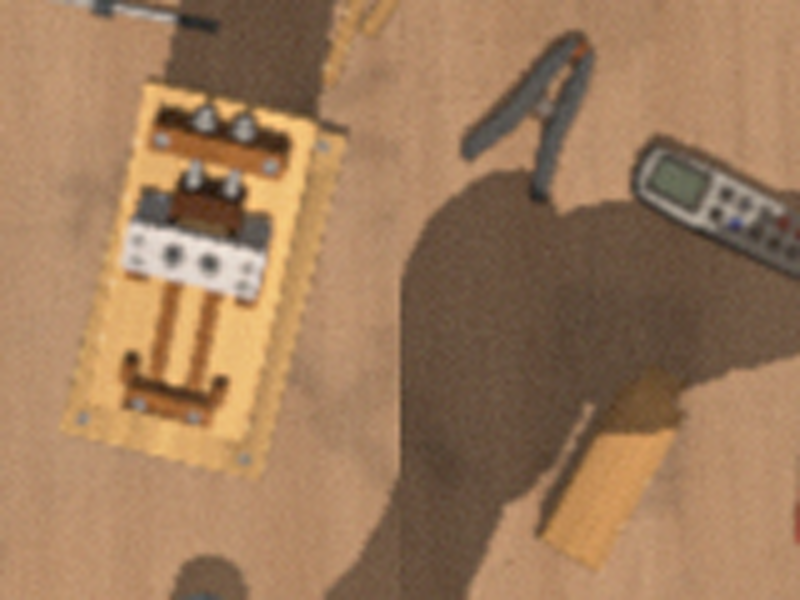

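```bash
python3 -m crank '[[[1,-0.52,0],0],[[1,-0.52,0],0],[[1,-0.52,0],0],[[1,-0.52,0],0],[[1,-0.52,0],0],[[1,-0.52,0],0],[[1,-0.52,0],0],[[1,-0.52,0],0],[[1,-0.52,0],0],[[1,-0.52,0],0],[[1,-0.52,0],0],[[1,-0.5,0],0]]' 1 && python3 -m crank '[[[0,0,0],1],[[0,0,0],1],[[0,0,0],1],[[0,0,0],1],[[0,0,0],1],[[0,0,0],0.5],[[0,0,0],0],[[0,0,0],0]]'
python3 - <<'E'
from h import *
im,K,W=cam("wrist");save("w1",im)
E
```

```text
time: 1.65
ee_pos: [0.4746, -0.3107, 0.2224]
eef_rot: [0.989, 0.15, -0.0, -0.0]
ft_force: [-0.2, -1.4, 0.7]
width: 0.0868
grip_force: 0.0
time: 2.65
ee_pos: [0.474, -0.3115, 0.2224]
eef_rot: [0.973, -0.23, -0.0, -0.0]
ft_force: [0.0, -0.1, 0.3]
width: 0.0868
grip_force: 0.0
```

View pics/w1.png

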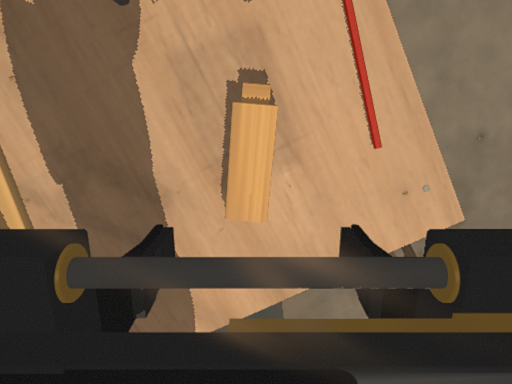

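```bash
cat >> h.py <<'E'
def topface(im):
    """ordered corner pixels of the lit yellow top face of the rail body + mask rect"""
    hsv=cv2.cvtColor(im,cv2.COLOR_RGB2HSV)
    m=((hsv[...,0]>=14)&(hsv[...,0]<=24)&(hsv[...,1]>125)&(hsv[...,2]>150)).astype(np.uint8)
    m=cv2.morphologyEx(m,cv2.MORPH_OPEN,np.ones((5,5)))
    n,l,st,c=cv2.connectedComponentsWithStats(m)
    return m,l,st,c
E
python3 - <<'E'
from h import *
im,K,W=cam("wrist")
hsv=cv2.cvtColor(im,cv2.COLOR_RGB2HSV)
for uv in ((250,150),(250,200),(258,90),(190,150),(300,150),(243,120),(268,130)): print(uv,hsv[uv[1],uv[0]])
m,l,st,c=topface(im)
for i in range(1,len(st)):
    if st[i,4]>300:
        cn=max(cv2.findContours((l==i).astype(np.uint8),0,2)[0],key=cv2.contourArea)
        b=cv2.approxPolyDP(cn,4,True)[:,0]
        print(st[i],cv2.minAreaRect(cn)); print([(tuple(map(int,p)),onz(K,W,p,.028).round(4).tolist()) for p in b])
E
```

```text
(250, 150) [ 17 147 222]
(250, 200) [ 15 143 208]
(258, 90) [ 16 144 193]
(190, 150) [ 14 114 185]
(300, 150) [ 14 117 189]
(243, 120) [ 16 145 221]
(268, 130) [ 16 147 219]
[242  83  28  16 377] ((255.6034698486328, 90.75862121582031), (27.737192153930664, 14.200778007507324), 4.763641834259033)
[((243, 83), [0.5636, -0.3394, 0.028]), ((242, 96), [0.5527, -0.3327, 0.028]), ((269, 97), [0.5394, -0.357, 0.028]), ((269, 85), [0.55, -0.3622, 0.028])]
[ 225  102   53  120 5163] ((250.8628692626953, 162.05752563476562), (45.49899673461914, 118.00470733642578), 3.814074993133545)
[((233, 102), [0.5516, -0.3217, 0.028]), ((225, 218), [0.4438, -0.2548, 0.028]), ((266, 221), [0.4198, -0.2946, 0.028]), ((277, 106), [0.5277, -0.3605, 0.028])]
[  0 172  24  57 714] ((5.782355308532715, 202.32940673828125), (60.538997650146484, 16.49816131591797), 67.83365631103516)
[((0, 172), [0.6002, -0.0609, 0.028]), ((0, 210), [0.5654, -0.0336, 0.028]), ((10, 228), [0.5429, -0.0302, 0.028]), ((23, 228), [0.5363, -0.0435, 0.028])]
```

```bash
python3 -m crank '[[[0,0,0],0.62],[[-0.42,-0.15,0.8],0],[[-0.42,-0.15,0.8],0],[[0,0,0.8],0],[[0,0,0.4],0],[[0,0,0],0]]'
python3 - <<'E'
from h import *
im,K,W=cam("wrist");save("w2",im)
m,l,st,c=topface(im)
old=[(.5516,-.3217,.028),(.5277,-.3605,.028)]
C=np.array([0,0,0]);
for i in range(1,len(st)):
    if st[i,4]>300:
        cn=max(cv2.findContours((l==i).astype(np.uint8),0,2)[0],key=cv2.contourArea)
        b=cv2.approxPolyDP(cn,4,True)[:,0]
        print([(tuple(map(int,p)),onz(K,W,p,.028).round(4).tolist()) for p in b])
print([proj(K,W,p).round(1) for p in old], R.from_quat(sensors.read_state()["eef_rot"]).as_euler("xyz",degrees=True),K[0,0])
E
```

```text
time: 3.5
ee_pos: [0.4571, -0.2907, 0.1381]
eef_rot: [0.962, -0.273, -0.001, -0.0]
ft_force: [0.0, -0.0, 0.7]
width: 0.087
grip_force: 0.0
[((228, 71), [0.5515, -0.3213, 0.028]), ((231, 226), [0.4438, -0.2545, 0.028]), ((284, 227), [0.4189, -0.2932, 0.028]), ((288, 70), [0.528, -0.3608, 0.028]), ((277, 70), [0.5324, -0.3537, 0.028]), ((274, 97), [0.5165, -0.3415, 0.028]), ((264, 93), [0.5232, -0.3364, 0.028]), ((257, 70), [0.5405, -0.3406, 0.028])]
[array([228.4,  70.6]), array([287.8,  70.6])] [-1.79995941e+02 -1.25858576e-02 -3.16622911e+01] 332.8605854767662
```

View pics/w2.png

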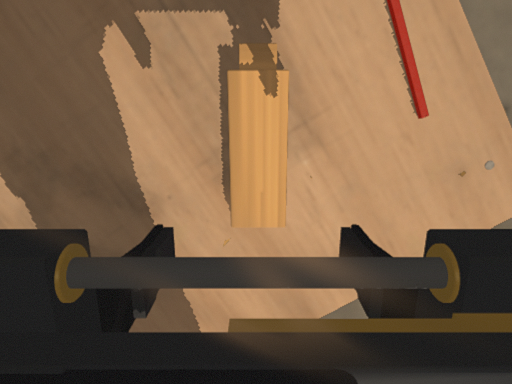

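```bash
python3 -m crank '[[[-0.12,-0.94,-0.7],0],[[-0.12,-0.94,-0.7],0],[[-0.12,-0.94,-0.7],0],[[-0.12,-0.94,-0.7],0],[[-0.12,-0.94,-0.7],0],[[-0.12,-0.94,-0.6],0],[[-0.12,-0.94,0],0],[[-0.12,-0.94,0],0],[[-0.12,-0.94,0],0],[[-0.12,-0.94,0],0],[[-0.12,-0.94,0],0],[[-0.12,-0.94,0],0]]' && python3 -m crank '[[[0,0,0],-0.8],[[0,0,0],-0.8],[[0,0,0],-0.67],[[0,0,0],0],[[0,0,0],0]]'
python3 - <<'E'
from h import *
im,K,W=cam("wrist");save("w3",cv2.resize(im,None,fx=1.5,fy=1.5,interpolation=cv2.INTER_CUBIC))
np.savez("v3.npz",im=im,K=K,W=W)
E
```

```text
time: 5.05
ee_pos: [0.599, 0.0208, 0.2629]
eef_rot: [0.962, -0.273, 0.001, -0.0]
ft_force: [-0.7, 0.1, -0.3]
width: 0.0871
grip_force: 0.0
time: 5.68
ee_pos: [0.5985, 0.0199, 0.2621]
eef_rot: [0.993, -0.119, 0.0, -0.0]
ft_force: [0.6, 0.2, 0.0]
width: 0.0871
grip_force: 0.0
```

View pics/w3.png

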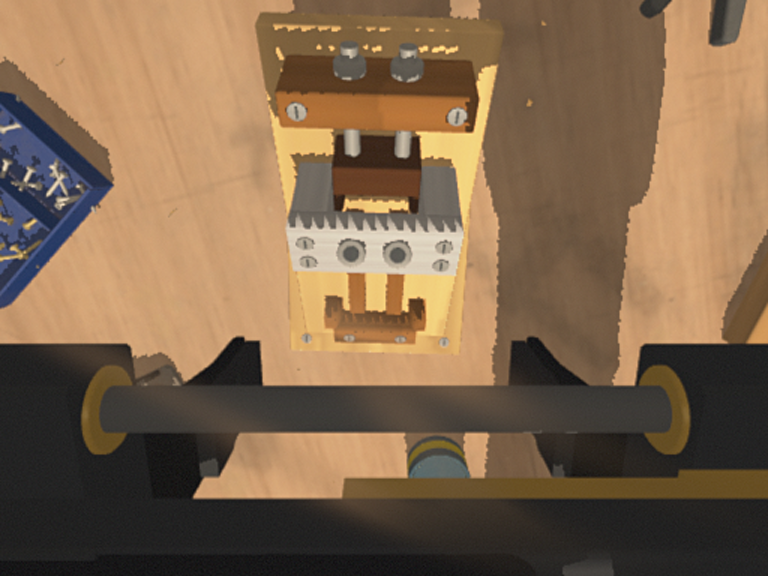

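```bash
python3 -m crank '[[[-1,0.3,0],0],[[-1,0.3,0],0],[[-1,0.3,0],0],[[0,0,0],0],[[0,0,0],0]]'
python3 - <<'E'
from h import *
im,K,W=cam("wrist");save("w4",cv2.resize(im,None,fx=1.5,fy=1.5,interpolation=cv2.INTER_CUBIC))
np.savez("v4.npz",im=im,K=K,W=W)
for f in ("v3","v4"):
    im=np.load(f+".npz")["im"];hsv=cv2.cvtColor(im,cv2.COLOR_RGB2HSV)
    m=((hsv[...,1]<40)&(hsv[...,2]>170)).astype(np.uint8);m=cv2.morphologyEx(m,cv2.MORPH_CLOSE,np.ones((9,9)))
    n,l,st,c=cv2.connectedComponentsWithStats(m);i=1+np.argmax(st[1:,4])
    cn=max(cv2.findContours((l==i).astype(np.uint8),0,2)[0],key=cv2.contourArea)
    print(f,st[i],cv2.approxPolyDP(cn,4,True)[:,0].tolist())
E
```

```text
time: 6.35
ee_pos: [0.5049, 0.0147, 0.2619]
eef_rot: [0.993, -0.118, 0.0, 0.0]
ft_force: [0.4, 0.3, -0.1]
width: 0.0869
grip_force: 0.0
v3 [ 192  146  117   37 2604] [[192, 152], [196, 179], [302, 182], [308, 156], [305, 149], [278, 148], [276, 154], [262, 154], [260, 148], [237, 153], [199, 146]]
v4 [ 190   34   84   34 1845] [[190, 58], [193, 65], [271, 67], [273, 36], [266, 45], [257, 45], [256, 35], [233, 38], [238, 49], [223, 57], [216, 48], [217, 37], [204, 34], [201, 48]]
```

View pics/w4.png

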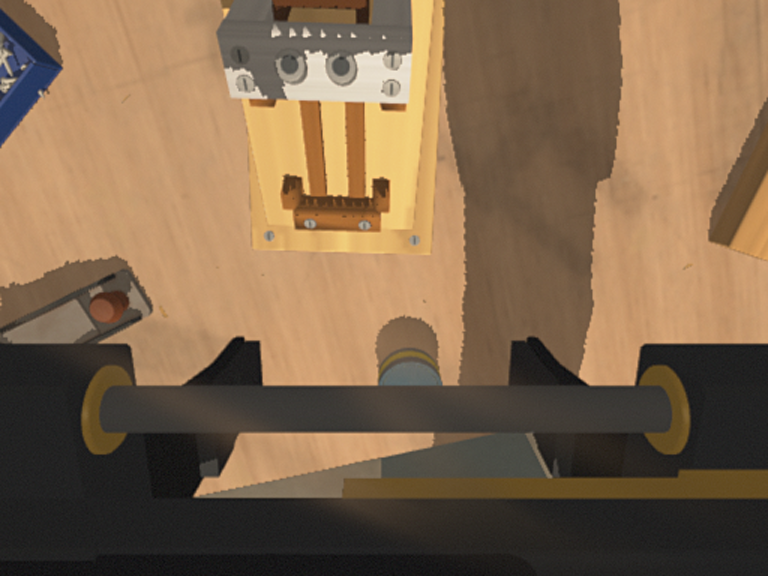

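Run:
```python
from h import *
a,b=np.load("v3.npz"),np.load("v4.npz")
P={"gL":((294,273),(231,98)),"gR":((459,272),(409,101)),"bL":((291,351),(254,251)),"bR":((460,353),(430,254)),"tL":((335,342),(296,229)),"tR":((415,345),(379,231))}
X={}
for k,(u,v) in P.items():
    p,e=tri([(a["K"],a["W"],np.array(u)/1.5),(b["K"],b["W"],np.array(v)/1.5)]);X[k]=p;print(k,p.round(4),np.round(e,4))
for l,r_ in ("gL","gR"),("bL","bR"),("tL","tR"):
    d=X[r_]-X[l];print(l,np.linalg.norm(d).round(4),"yaw",np.degrees(np.arctan2(d[0],-d[1])).round(2),((X[l]+X[r_])/2).round(4))
# fit yaw + translation by bed points, pitch 35
from scipy.optimize import least_squares
B={"gL":(108,45,50),"gR":(108,-45,50),"tL":(-18,32,12),"tR":(-18,-32,12)}
def bedR(y): return (R.from_euler("z",y)*R.from_euler("y",-35,degrees=True)).as_matrix()
def f(q,full=False):
    o=[]
    for k,p in B.items():
        w=bedR(q[3])@(np.array(p)/1e3)+q[:3]
        for V,u in zip((a,b),P[k]): o+=list(proj(V["K"],V["W"],w)-np.array(u)/1.5)
    return np.array(o)
s=least_squares(f,[.53,.04,.03,-.23]);print(s.x.round(4),np.degrees(s.x[3]),f(s.x).round(1))
o=s.x[:3];Rb=bedR(s.x[3]);print("mouth",(o+Rb@[.108,0,.018]).round(4))
np.savez("bed.npz",o=o,Rb=Rb,yaw=s.x[3])
```

```text
gL [0.6209 0.0667 0.1575] [0.0001 0.0001]
gR [ 0.5991 -0.0205  0.1536] [0.001 0.001]
bL [0.5263 0.1239 0.01  ] [0.0003 0.0003]
bR [ 0.4894 -0.0202  0.0111] [0.0008 0.0008]
tL [0.5399 0.0757 0.0519] [0.0002 0.0002]
tR [0.5249 0.015  0.0581] [0.0004 0.0004]
gL 0.09 yaw -14.03 [0.61   0.0231 0.1555]
bL 0.1488 yaw -14.34 [0.5079 0.0519 0.0106]
tL 0.0628 yaw -13.93 [0.5324 0.0454 0.055 ]
[ 0.5524  0.0392  0.0525 -0.2595] -14.869285063619408 [-0.6 -1.3 -0.2 -0.6 -1.7  1.7  0.4  0.3  0.3  0.2 -0.1  0.3  0.7 -0.8
  1.8  0.2]
mouth [0.6279 0.0191 0.1292]
```

```bash
python3 -m crank '[[[0.5,-0.5,1],0],[[0.6,-0.5,1],0],[[0.6,0,0.2],0],[[0,0,0],0],[[0,0,0],0]]'
python3 - <<'E'
from h import *
im,K,W=cam("wrist");save("w5",cv2.resize(im[:260,80:430],None,fx=2.2,fy=2.2,interpolation=cv2.INTER_CUBIC))
np.savez("v5.npz",im=im,K=K,W=W)
E
```

```text
time: 7.02
ee_pos: [0.561, 0.0323, 0.1957]
eef_rot: [0.993, -0.118, -0.0, -0.0]
ft_force: [-0.9, 0.0, 0.3]
width: 0.087
grip_force: 0.0
```

View pics/w5.png

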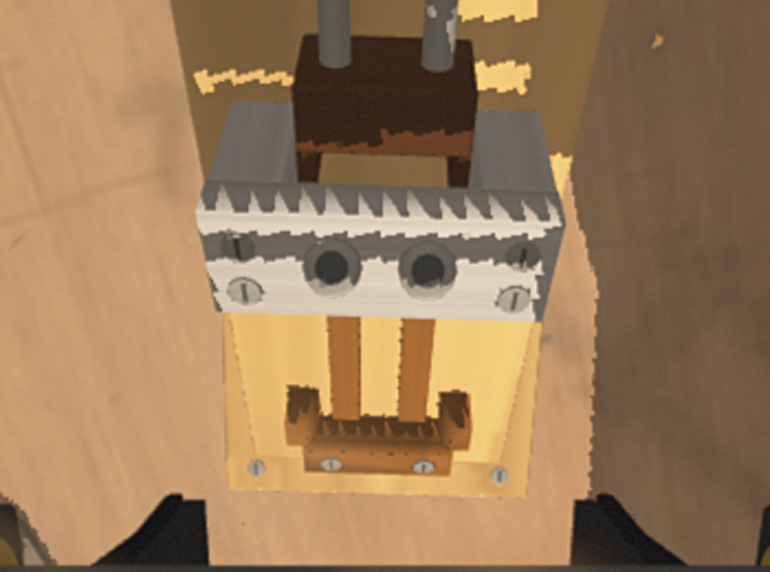

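Run:
```python
from h import *
from scipy.optimize import least_squares
V=[np.load(f"v{i}.npz") for i in (3,4,5)]
s=lambda u:np.array(u)/1.5
c=lambda u:np.array(u)/2.2+[80,0]
P={"gL":(s((294,273)),s((231,98)),c((217,311))),"gR":(s((459,272)),s((409,101)),c((543,321))),
"bL":(s((291,351)),s((254,251)),c((230,490))),"bR":(s((460,353)),s((430,254)),c((526,497))),
"tL":(s((335,342)),s((296,229)),c((304,470))),"tR":(s((415,345)),s((379,231)),c((450,475))),
"hL":(s((288,228)),None,c((197,210))),"hR":(s((463,222)),None,c((562,220)))}
B={"gL":(108,45,50),"gR":(108,-45,50),"tL":(-18,32,12),"tR":(-18,-32,12),"hL":(140,45,50),"hR":(140,-45,50)}
def bedR(y): return (R.from_euler("z",y)*R.from_euler("y",-35,degrees=True)).as_matrix()
def f(q):
    o=[]
    for k in P:
        if k[0]=="b":
            w=R.from_euler("z",q[3]).apply([q[4],.075 if k=="bL" else -.075,0])+q[:3]; w[2]=.015
        else: w=bedR(q[3])@(np.array(B[k])/1e3)+q[:3]
        for v,u in zip(V,P[k]):
            if u is not None: o+=list(proj(v["K"],v["W"],w)-u)
    return np.array(o)
q=least_squares(f,[.55,.04,.05,-.25,-.03],loss="soft_l1").x;print(q.round(4),np.degrees(q[3]));print(f(q).round(1))
for k in ("gL","gR","tL","tR","bL","bR"): print(k,tri([(v["K"],v["W"],u) for v,u in zip(V,P[k])])[0].round(4))
np.savez("bed.npz",o=q[:3],Rb=bedR(q[3]),yaw=q[3])
```

```text
[ 0.5524  0.0395  0.0502 -0.2605 -0.0448] -14.923580511805334
[-0.4 -1.8  0.3 -0.2 -0.  -0.1 -2.4  1.2 -0.1  0.8 -0.5 -1.  -0.6 -0.1
 -1.5 -0.8 -1.3  0.2  0.7  0.9  1.8 -0.   1.5  0.2  0.2 -0.5 -0.1  0.
  1.   0.3  0.3 -1.4  1.5  0.1  0.4 -0.4 -1.6 -0.1 -0.5  0.3  0.3  6.5
  1.6  0.1]
gL [0.6212 0.0668 0.157 ]
gR [ 0.5987 -0.0202  0.1536]
tL [0.5399 0.0762 0.0504]
tR [0.5248 0.0149 0.0569]
bL [0.5262 0.1241 0.0092]
bR [ 0.4897 -0.0201  0.0125]
```

```bash
python3 -m crank '[[[-0.07,0.94,0],0],[[-0.07,0.94,0],0],[[-0.07,0.94,0],0],[[-0.07,0.94,0],0],[[-0.07,0.94,0],0],[[-0.07,0.94,0],0],[[-0.07,0.94,0],0],[[-0.07,0.94,0],0],[[-0.07,0.94,0.6],0],[[-0.07,0.94,0.6],0],[[-0.07,0.94,0.6],0],[[-0.07,0.94,0.6],0]]' && python3 -m crank '[[[0,0,0],0.8],[[0,0,0],0.8],[[0,0,0],0.66],[[0,0,0],0],[[0,0,0],0]]'
```

```text
time: 8.57
ee_pos: [0.4572, -0.292, 0.1239]
eef_rot: [0.993, -0.118, 0.001, 0.0]
ft_force: [0.4, 0.1, 0.5]
width: 0.0869
grip_force: 0.0
time: 9.2
ee_pos: [0.4575, -0.2911, 0.124]
eef_rot: [0.963, -0.271, 0.0, 0.0]
ft_force: [-0.2, 0.2, 0.1]
width: 0.0871
grip_force: 0.0
```

```bash
python3 -m crank '[[[0,0,1],0],[[0,0,1],0],[[0,0,1],0],[[0,0,1],0],[[0,0,0.02],0],[[0,0,0],0]]' && python3 -m crank '[[[0,0,0],0],[[0,0,0],0],[[0,0,0],0],[[0,0,0],0],[[0,0,0],0]]' 0.4 25 && python3 -m crank '[[[0,0,-1],0],[[0,0,-1],0],[[0,0,-1],0],[[0,0,-1],0],[[0,0,0],0]]'
python3 - <<'E'
from h import *
im,K,W=cam("wrist");save("w6",im)
m,l,st,c=topface(im);print(st[st[:,4]>300])
E
```

```text
time: 9.95
ee_pos: [0.4575, -0.2911, 0.0031]
eef_rot: [0.962, -0.272, 0.0, -0.0]
ft_force: [0.1, -0.1, 0.1]
width: 0.0867
grip_force: 0.0
time: 10.58
ee_pos: [0.4575, -0.2912, 0.003]
eef_rot: [0.962, -0.272, 0.0, 0.0]
ft_force: [-0.5, 0.2, 0.6]
width: 0.0479
grip_force: 25.0
time: 11.2
ee_pos: [0.4586, -0.2918, 0.125]
eef_rot: [0.962, -0.272, 0.002, 0.001]
ft_force: [0.8, 0.2, -1.6]
width: 0.0479
grip_force: 25.0
[[     0      0    512    384 184560]
 [   221      0     75     29   2111]
 [   240     38     78    119   1353]
 [   249    104     26     54   1254]
 [   203    188     90     69   4078]
 [   206    288    102     31   3133]]
```

View pics/w6.png

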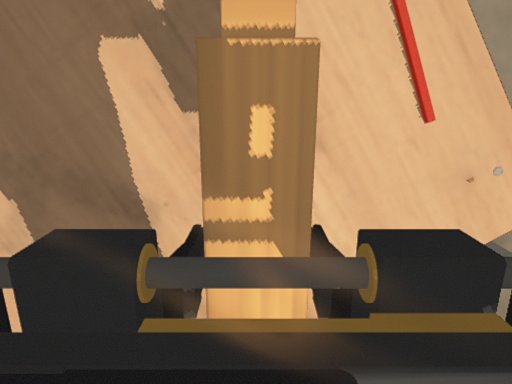

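```bash
cat > plan.py <<'E'
from h import *
b=np.load("bed.npz");o=b["o"].copy();o[2]=.052;yaw=b["yaw"]
hx=np.array([np.cos(yaw),np.sin(yaw),0])
c,s_=np.cos(np.radians(35)),np.sin(np.radians(35))
def pinch(xF,th):
    t=np.radians(th);a=np.array([np.cos(t),-np.sin(t)]);n=np.array([np.sin(t),np.cos(t)])
    if xF>106: F=np.array([106,0])+a*(xF-106)/np.cos(t)
    else: F=np.array([xF,0])
    p=F-98*a+22*n
    return p,np.array([p[0]*c-p[1]*s_,p[0]*s_+p[1]*c])
def tcp(XZ): return o+hx*XZ[0]/1e3+[0,0,XZ[1]/1e3-.0187]
def local(p):  # TCP world -> XZ of pinch, lateral y (mm)
    d=np.asarray(p)-o;l=np.array([-hx[1],hx[0],0]);return (np.array([d@hx,d[2]+.0187,d@l])*1e3).round(1)
E
python3 - <<'E'
from plan import *
s=sensors.read_state();print("yaw tool",R.from_quat(s["eef_rot"]).as_euler("xyz",degrees=True)[2],"bed",np.degrees(yaw),"now",local(s["ee_pos"]))
W=[np.array(x) for x in [(-110,78),(-65,75),(-65,60)]]+[pinch(*q)[1] for q in ((70,12),(95,12),(113,12),(122,10),(136,9),(136,5),(136,0))]
p=None
for w in W:
    print(w.round(1),tcp(w).round(4),"" if p is None else ((w-p)/30*[1,-1]).round(2)); p=w
E
```

```text
yaw tool -31.593905998702034 bed -14.923580511805334 now [  -6.2   90.  -344.1]
[-110   78] [0.4461 0.0679 0.1113] 
[-65  75] [0.4895 0.0563 0.1083] [1.5 0.1]
[-65  60] [0.4895 0.0563 0.0933] [0.  0.5]
[-41.5  22.1] [0.5123 0.0502 0.0554] [0.78 1.26]
[-21.   36.4] [0.5321 0.0449 0.0697] [ 0.68 -0.48]
[-5.4 45.6] [0.5471 0.0409 0.0789] [ 0.52 -0.3 ]
[ 3.4 46.2] [0.5557 0.0386 0.0795] [ 0.29 -0.02]
[16.4 50.9] [0.5682 0.0353 0.0842] [ 0.43 -0.16]
[17.  45.9] [0.5688 0.0351 0.0792] [0.02 0.17]
[18.5 39.8] [0.5702 0.0348 0.0731] [0.05 0.2 ]
```

```bash
python3 -m crank '[[[0,0,0],-0.7],[[0,0,0],-0.7],[[0,0,0],-0.69],[[0,0,0],0]]' - 40 && python3 -m crank '[[[-0.7,-0.955,0],0],[[-0.7,-0.955,0],0],[[-0.7,-0.955,0],0],[[-0.7,-0.955,0],0],[[-0.67,-0.955,0],0],[[0,-0.955,0],0],[[0,-0.955,0],0],[[0,-0.955,0],0],[[0,-0.955,0],0],[[0,-0.955,0],0],[[0,-0.955,0],0],[[0,-0.955,0],0]]' && python3 -m crank '[[[0,0,0],0],[[0,0,0],0]]'
python3 - <<'E'
from plan import *
s=sensors.read_state();print("yaw tool",R.from_quat(s["eef_rot"]).as_euler("xyz",degrees=True)[2],"now",local(s["ee_pos"]))
im,K,W=cam("wrist");save("w7",im)
print(K[:2,2])
E
```

```text
time: 11.75
ee_pos: [0.4567, -0.2907, 0.1215]
eef_rot: [0.992, -0.13, -0.001, -0.001]
ft_force: [0.5, -0.2, -0.1]
width: 0.0479
grip_force: 40.0
time: 13.25
ee_pos: [0.4448, 0.0687, 0.1223]
eef_rot: [0.991, -0.131, -0.0, 0.0]
ft_force: [0.5, -0.4, -1.2]
width: 0.0476
grip_force: 40.0
time: 13.5
ee_pos: [0.4446, 0.0673, 0.1224]
eef_rot: [0.991, -0.13, -0.001, 0.0]
ft_force: [0.2, -0.4, -1.4]
width: 0.0477
grip_force: 40.0
yaw tool -14.957467324198833 now [-111.3   89.1   -0.9]
[256.67886163 193.25050954]
```

View pics/w7.png

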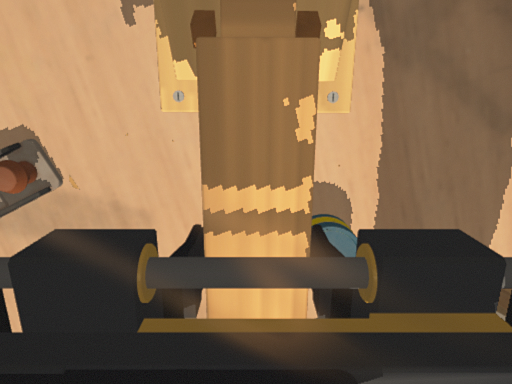

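```bash
python3 -m crank '[[[0.77,0,0.23],0],[[0.77,-0.03,0.23],0],[[0,0,0.25],0],[[0,0,0.25],0],[[0,0,0],0]]' - 20 && python3 -m crank '[[[0.2,0,0.3],0],[[0.2,0,0.3],0],[[0,0,0],0]]'  && python3 -m crank '[[[0.2,0,0.3],0],[[0.18,0,0.36],0],[[0,0,0],0]]'
python3 - <<'E'
from plan import *
s=sensors.read_state();print("now",local(s["ee_pos"]),s["torque"])
im,K,W=cam("wrist");save("w8",im);np.savez("v8.npz",im=im)
g=cv2.cvtColor(im,cv2.COLOR_RGB2GRAY).astype(float)
print(np.c_[np.arange(0,140,3),g[0:140:3,225],g[0:140:3,257],g[0:140:3,285]].astype(int).tolist())
E
```

```text
time: 14.18
ee_pos: [0.4889, 0.0567, 0.0935]
eef_rot: [0.992, -0.129, -0.001, 0.0]
ft_force: [-0.0, 0.6, -1.6]
width: 0.0478
grip_force: 20.0
time: 14.55
ee_pos: [0.5017, 0.0536, 0.0753]
eef_rot: [0.992, -0.129, -0.0, -0.0]
ft_force: [0.1, 0.4, -1.1]
width: 0.0475
grip_force: 20.0
time: 14.92
ee_pos: [0.5127, 0.0506, 0.0553]
eef_rot: [0.992, -0.13, -0.0, -0.0]
ft_force: [1.1, 0.1, -1.1]
width: 0.0479
grip_force: 20.0
now [-41.2  22.    0.5] [ 0.03923479  0.08680303 -0.00311348]
[[0, 100, 98, 97], [3, 100, 101, 98], [6, 100, 101, 100], [9, 102, 103, 102], [12, 101, 102, 103], [15, 101, 104, 103], [18, 102, 104, 103], [21, 105, 103, 103], [24, 103, 103, 103], [27, 105, 104, 105], [30, 105, 106, 106], [33, 107, 106, 106], [36, 109, 110, 111], [39, 113, 112, 111], [42, 115, 113, 112], [45, 114, 114, 115], [48, 116, 114, 113], [51, 114, 114, 112], [54, 112, 109, 111], [57, 110, 111, 111], [60, 110, 106, 114], [63, 109, 109, 118], [66, 116, 117, 124], [69, 116, 118, 122], [72, 115, 117, 119], [75, 116, 117, 120], [78, 116, 116, 119], [81, 115, 116, 120], [84, 118, 114, 120], [87, 114, 115, 121], [90, 116, 117, 120], [93, 115, 115, 121], [96, 114, 115, 120], [99, 117, 116, 120], [102, 115, 116, 119], [105, 117, 116, 119], [108, 116, 115, 122], [111, 117, 116, 120], [114, 115, 117, 122], [117, 115, 116, 122], [120, 119, 117, 121], [123, 118, 117, 122], [126, 116, 118, 122], [129, 117, 115, 122], [132, 115, 116, 122], [135, 116, 116, 122], [138, 117, 116, 123]]
```

```bash
cat > pitch.py <<'E'
from plan import *
def edges(im,rows):
    lab=cv2.GaussianBlur(cv2.cvtColor(im,cv2.COLOR_RGB2LAB),(5,5),0).astype(float)
    out=[]
    for v in rows:
        g=np.abs(np.diff(lab[v-3:v+4].mean(0),axis=0)).sum(1)
        pk=[i for i in range(130,390) if g[i]>4 and g[i]==g[i-6:i+7].max()]
        out.append((v,[(i,int(g[i])) for i in pk]))
    return out
E
python3 - <<'E'
from pitch import *
for e in edges(np.load("v8.npz")["im"],range(20,230,20)): print(e)
E
```

```text
(20, [(201, 19), (308, 12), (319, 33)])
(40, [(203, 15), (306, 12), (316, 17)])
(60, [])
(80, [(176, 7), (328, 16), (336, 21), (385, 15)])
(100, [(178, 6), (317, 11), (324, 13), (334, 15), (376, 44)])
(120, [(133, 21), (182, 6), (384, 20)])
(140, [(140, 26), (177, 17), (185, 11), (327, 15), (338, 19), (360, 41), (380, 13)])
(160, [(137, 7), (146, 25), (173, 16), (188, 10), (294, 35), (312, 34), (325, 50), (343, 20), (354, 34), (362, 6), (370, 12), (378, 14)])
(180, [(139, 6), (154, 5), (176, 42), (191, 6), (305, 35), (322, 48), (340, 57), (360, 6), (376, 14)])
(200, [(141, 12), (159, 5), (167, 4), (194, 34), (321, 49), (374, 11)])
(220, [(143, 12), (196, 24), (218, 12), (234, 8), (254, 15), (270, 14), (277, 7), (290, 14), (310, 34), (371, 10)])
```

```bash
python3 -m crank '[[[0.24,0,-0.15],0],[[0.24,0,-0.15],0],[[0.24,0,-0.15],0],[[0,0,0],0]]' && python3 -m crank '[[[0.24,0,-0.14],0],[[0.24,0,-0.13],0],[[0,0,0],0]]'
python3 - <<'E'
from pitch import *
s=sensors.read_state();print("now",local(s["ee_pos"]),s["torque"])
im,K,W=cam("wrist");np.savez("v9.npz",im=im);save("w9",im)
for e in edges(im,range(20,220,20)): print(e)
E
```

```text
time: 15.48
ee_pos: [0.5344, 0.0451, 0.0704]
eef_rot: [0.992, -0.13, 0.001, -0.0]
ft_force: [-0.2, 0.1, -1.5]
width: 0.0483
grip_force: 20.0
time: 15.85
ee_pos: [0.5485, 0.0413, 0.0784]
eef_rot: [0.992, -0.13, 0.001, -0.0]
ft_force: [0.4, -1.5, 1.1]
width: 0.0481
grip_force: 20.0
now [-4.2 45.1  0.7] [-0.13622361 -0.12309405 -0.08524725]
(20, [])
(40, [])
(60, [(189, 7), (214, 6), (237, 4), (315, 5), (338, 5)])
(80, [(167, 4), (181, 17), (224, 19), (242, 9), (285, 9), (303, 18), (346, 18), (361, 5)])
(100, [(192, 4), (215, 5), (239, 7), (287, 8), (311, 6), (337, 5), (355, 4)])
(120, [(130, 8), (373, 35)])
(140, [(139, 12), (357, 14), (378, 4)])
(160, [(146, 20), (187, 6), (298, 21), (310, 17), (325, 26), (361, 13), (373, 10)])
(180, [(153, 12), (181, 20), (308, 35), (323, 11), (365, 17)])
(200, [(154, 7), (191, 39), (324, 35), (362, 14)])
```

```bash
python3 -m crank '[[[0,0.05,0],0],[[0.13,0,0.01],0],[[0.13,0,0.01],0],[[0,0,0],0]]' && python3 -m crank '[[[0.11,0,-0.03],0],[[0.11,0,-0.04],0],[[0,0,0],0],[[0,0,0],0]]'
python3 - <<'E'
from pitch import *
s=sensors.read_state();print("now",local(s["ee_pos"]),s["torque"],s["ft_force"])
im,K,W=cam("wrist");save("w10",im)
for e in edges(im,range(20,220,20)): print(e)
E
```

```text
time: 16.4
ee_pos: [0.5548, 0.0381, 0.0773]
eef_rot: [0.992, -0.129, 0.0, -0.0]
ft_force: [-1.3, 0.3, 0.2]
width: 0.048
grip_force: 20.0
time: 16.9
ee_pos: [0.5608, 0.0365, 0.0793]
eef_rot: [0.992, -0.129, -0.0, 0.0]
ft_force: [-3.0, 1.0, -0.6]
width: 0.0478
grip_force: 20.0
now [ 9.  46.  -0.8] [ 0.17253095  0.61474773 -0.07902917] [-2.96540888  1.00301123 -0.57311337]
(20, [(160, 27), (193, 30), (201, 7), (312, 9), (322, 33), (355, 26)])
(40, [(165, 24), (187, 30), (203, 5), (310, 7), (327, 33), (350, 28)])
(60, [])
(80, [])
(100, [])
(120, [])
(140, [(166, 5), (180, 16), (218, 16), (236, 8), (277, 8), (296, 14), (333, 15), (347, 5), (386, 38)])
(160, [(169, 5), (184, 9), (215, 9), (233, 8), (280, 8), (297, 10), (330, 9), (344, 5), (352, 9), (369, 13)])
(180, [(346, 16), (383, 14)])
(200, [(152, 13), (190, 22), (321, 30), (361, 16)])
```

```bash
python3 -m crank '[[[0.12,0,-0.06],0],[[0.13,0,-0.06],0],[[0,0,0],0],[[0,0,0],0]]'
python3 - <<'E'
from plan import *
s=sensors.read_state();print("now",local(s["ee_pos"]),s["torque"],s["ft_force"], hx@s["ft_force"])
E
```

```text
time: 17.45
ee_pos: [0.5671, 0.0347, 0.0824]
eef_rot: [0.992, -0.129, -0.001, 0.0]
ft_force: [-6.4, 1.7, -1.7]
width: 0.0483
grip_force: 20.0
now [15.5 49.1 -0.8] [0.38459756 1.2281147  0.01793256] [-6.39195433  1.67320136 -1.67436988] -6.6072551804615305
```

```bash
python3 -m crank '[[[0.05,0,0.1],0],[[0.03,0,0.1],0],[[0,0,0],0]]' && python3 -m crank '[[[0.01,0,0.07],0],[[0,0,0],0],[[0,0,0],0]]'
python3 - <<'E'
from pitch import *
s=sensors.read_state();print("now",local(s["ee_pos"]),s["torque"],s["ft_force"], hx@s["ft_force"])
im,K,W=cam("wrist");save("w11",im)
for e in edges(im,range(20,240,20)): print(e)
E
```

```text
time: 17.82
ee_pos: [0.5698, 0.0341, 0.0766]
eef_rot: [0.992, -0.129, -0.001, 0.0]
ft_force: [-4.3, 1.8, -1.9]
width: 0.0482
grip_force: 20.0
time: 18.2
ee_pos: [0.5706, 0.034, 0.075]
eef_rot: [0.992, -0.129, -0.0, 0.0]
ft_force: [-5.8, 0.6, 0.6]
width: 0.0476
grip_force: 20.0
now [19.1 41.7 -0.7] [ 0.30704314  0.9172639  -0.07827719] [-5.81821733  0.61671644  0.62959686] -5.780793147736322
(20, [(150, 29), (192, 5), (367, 31)])
(40, [(154, 29), (188, 33), (196, 9), (318, 9), (328, 34), (363, 32)])
(60, [(158, 29), (182, 31), (199, 7), (316, 7), (333, 34), (358, 30)])
(80, [(163, 26), (175, 29), (313, 4), (340, 29), (353, 28)])
(100, [])
(120, [])
(140, [])
(160, [])
(180, [(167, 4), (208, 5), (233, 10), (281, 8), (347, 5), (379, 12), (389, 19)])
(200, [(164, 4), (178, 13), (219, 14), (235, 8), (279, 9), (295, 20), (336, 20), (350, 9), (362, 24)])
(220, [(307, 4), (384, 7)])
```

```bash
python3 -m crank '[[[0.01,0,0.06],0],[[0,0,0],0],[[0,0,0],0]]' && python3 -m crank '[[[0,0,0.05],0],[[0,0,0],0],[[0,0,0],0]]'
python3 - <<'E'
from plan import *
s=sensors.read_state();print("now",local(s["ee_pos"]),s["torque"],s["ft_force"], hx@s["ft_force"])
E
```

```text
time: 18.62
ee_pos: [0.5713, 0.0339, 0.0737]
eef_rot: [0.992, -0.129, 0.0, -0.0]
ft_force: [-5.0, 0.8, 4.5]
width: 0.0478
grip_force: 20.0
time: 19.0
ee_pos: [0.5719, 0.0339, 0.0727]
eef_rot: [0.992, -0.13, 0.001, -0.0]
ft_force: [-4.8, 0.6, 7.2]
width: 0.0481
grip_force: 20.4
now [20.3 39.4 -0.5] [ 0.15939242  0.81555256 -0.16079017] [-4.75243736  0.64298685  7.18728575] -4.757727190485827
```

```bash
python3 -m crank '[[[0,0,0],0],[[0,0,0],0],[[0,0,0],0],[[0,0,0],0]]' 0.8
python3 - <<'E'
from pitch import *
s=sensors.read_state();print("now",local(s["ee_pos"]),s["torque"],s["ft_force"], hx@s["ft_force"])
im,K,W=cam("wrist");save("w12",im)
for e in edges(im,range(180,320,10)): print(e)
E
```

```text
time: 19.5
ee_pos: [0.5712, 0.0336, 0.0716]
eef_rot: [0.992, -0.129, 0.0, 0.0]
ft_force: [-0.9, -0.4, -0.1]
width: 0.0688
grip_force: 0.0
now [19.7 38.3 -0.9] [0.05957709 0.03938285 0.04659492] [-0.85402846 -0.35592512 -0.07077292] -0.7335606595948858
(180, [])
(190, [(161, 5), (179, 5), (207, 5), (232, 9), (280, 8), (305, 5), (332, 5), (350, 6)])
(200, [(158, 5), (174, 12), (214, 12), (234, 10), (277, 9), (297, 15), (337, 14), (352, 6), (353, 6), (374, 13), (384, 19)])
(210, [(159, 5), (173, 16), (215, 11), (232, 6), (279, 8), (296, 18), (339, 17), (352, 6), (366, 29)])
(220, [(163, 4), (177, 8), (211, 7), (229, 5), (282, 6), (299, 11), (334, 10), (349, 24), (360, 5), (367, 5), (375, 24)])
(230, [(389, 4)])
(240, [(151, 6), (162, 42), (191, 19), (209, 14), (225, 9), (246, 14), (262, 10), (283, 13), (322, 32), (351, 35)])
(250, [(152, 26), (196, 40), (212, 10), (231, 8), (247, 12), (255, 4), (263, 4), (266, 4), (283, 7), (296, 4), (315, 34), (322, 27), (361, 25)])
(260, [(143, 4)])
(270, [])
(280, [])
(290, [(177, 41), (202, 35), (259, 4), (290, 5), (308, 23), (335, 42)])
(300, [(155, 4), (175, 37), (208, 9), (288, 6), (300, 7), (337, 56)])
(310, [(155, 19), (171, 46), (211, 5), (287, 5), (298, 5), (341, 55), (357, 5)])
```

```bash
python3 -m crank '[[[0,0,-0.3],0],[[-0.1,0,-0.5],0],[[-0.2,0,-0.8],0],[[-0.3,0,-1],0],[[-0.3,0,-1],0],[[0.3,0,-0.5],0],[[0,0,0],0],[[0,0,0],0]]'
python3 - <<'E'
from plan import *
s=sensors.read_state();print("now",local(s["ee_pos"]),s["ee_pos"])
im,K,W=cam("wrist");save("w13",im);np.savez("v13.npz",im=im,K=K,W=W)
t,KT,WT=cam("top");sd,KS,WS=cam("side");np.savez("vt.npz",t=t,sd=sd)
# predicted pixels of rail at home
Rb=b["Rb"];o2=o.copy();o2[2]=.0505
pr=lambda p:proj(K,W,o2+Rb@(np.array(p)/1e3)).round(0)
for p in [(0,24,28),(0,-24,28),(108,24,28),(108,-24,28),(0,32,12),(0,-32,12),(108,45,50),(108,-45,50)]: print(p,pr(p))
from pitch import edges
for e in edges(im,range(100,225,12)): print(e)
lab=cv2.GaussianBlur(cv2.cvtColor(im,cv2.COLOR_RGB2LAB),(5,5),0).astype(float)
for u in (235,257,275):
    g=np.abs(np.diff(lab[:,u-3:u+4].mean(1),axis=0)).sum(1);print(u,[(i,int(g[i])) for i in range(60,240) if g[i]>5 and g[i]==g[max(0,i-4):i+5].max()])
E
```

```text
time: 20.55
ee_pos: [0.5531, 0.0385, 0.1943]
eef_rot: [0.992, -0.129, -0.0, 0.0]
ft_force: [-1.8, 0.0, -0.3]
width: 0.0697
grip_force: 0.0
now [  1.  161.   -0.8] [0.55313781 0.03852189 0.19426908]
(0, 24, 28) [230. 208.]
(0, -24, 28) [284. 208.]
(108, 24, 28) [220. 106.]
(108, -24, 28) [295. 106.]
(0, 32, 12) [222. 194.]
(0, -32, 12) [292. 194.]
(108, 45, 50) [182. 128.]
(108, -45, 50) [333. 128.]
(100, [(175, 25), (189, 21), (206, 12), (219, 7), (227, 17), (241, 17), (248, 16), (264, 20), (272, 15), (285, 15), (294, 13), (309, 31), (321, 10), (338, 30), (353, 29)])
(112, [(177, 30), (194, 10), (202, 13), (215, 6), (226, 14), (243, 24), (258, 13), (273, 14), (284, 16), (293, 12), (304, 17), (335, 29), (357, 25)])
(124, [(180, 29), (189, 24), (304, 33), (324, 9), (333, 16), (359, 31)])
(136, [(187, 9), (221, 16), (280, 5), (291, 13), (329, 19), (359, 24)])
(148, [(184, 9), (222, 15), (279, 5), (290, 12), (328, 20), (358, 25)])
(160, [(185, 12), (192, 8), (223, 14), (264, 4), (278, 6), (288, 13), (319, 9), (327, 15), (358, 26)])
(172, [(185, 7), (194, 7), (213, 51), (225, 38), (277, 7), (286, 48), (297, 49), (316, 10), (326, 11), (357, 26)])
(184, [(186, 10), (197, 6), (213, 32), (227, 26), (276, 7), (285, 38), (299, 34), (314, 11), (326, 13), (357, 28)])
(196, [(187, 6), (199, 6), (221, 25), (258, 5), (275, 7), (290, 26), (312, 7), (325, 14), (356, 28)])
(208, [(187, 10), (196, 12), (204, 10), (222, 7), (289, 8), (315, 14), (324, 12), (356, 30)])
(220, [(353, 28)])
235 [(65, 10), (87, 25), (96, 25), (118, 37), (128, 23), (216, 10)]
257 [(65, 9), (89, 32), (100, 29), (112, 29), (128, 18), (208, 10), (216, 21)]
275 [(66, 9), (83, 28), (91, 23), (97, 16), (109, 5), (118, 33), (128, 19), (209, 8), (216, 16)]
```

```bash
python3 -c "
from bench import r
print(r.close_job())"
```

```text
the job is handed in; nothing more can be done
None
```

I loaded the rail tenon first, let go of it and handed the job in at about 20.6 s. The last wrist image shows it flat, square between the side guides and home on the toe stop to about 1 mm. I did not check the jaw's position or the things on the bench afterwards.

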